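Show the blank the caliper asks for to the inspection camera

TASK

The caliper on the desk has been set to the width of pendant wanted: take from the wooden rack the metal blank whose width comes nearest to the opening of its jaws (its display is dead and taped over), and hold it up in the air to the inspection camera. Its middle should be level with the lens, straight ahead of it and 12 cm from the glass, the blank upright with one of its flat faces square to the camera; finish holding it there, still, in the gripper. Leave the other two blanks standing in the rack, do not shift the caliper's jaw or the things lying about, and do not touch the camera.

Things in the scene. Friction and masses are not known exactly. Their poses are not given: they have to be found in the camera images.
- narrow_centre (a point): centre (half-way up, half-way across) of the narrow pendant blank: a flat plain metal tag 20 mm wide, 60 mm tall, 6 mm thick, standing on edge in one of the three slots of the rack, a small eyelet near its top. Its own x runs along the width, y through the thickness (square to the two like faces), z up. Standing in the rack its centre is 38 mm over the desk, its lower 14 mm are in the slot and its upper 46 mm stand free. Mass 35 to 75 g; grasp it across its width
- medium_centre (a point): centre (half-way up, half-way across) of the medium pendant blank: a flat plain metal tag 35 mm wide, 60 mm tall, 6 mm thick, standing on edge in one of the three slots of the rack, a small eyelet near its top. Its own x runs along the width, y through the thickness (square to the two like faces), z up. Standing in the rack its centre is 38 mm over the desk, its lower 14 mm are in the slot and its upper 46 mm stand free. Mass 35 to 75 g; grasp it across its width
- wide_centre (a point): centre (half-way up, half-way across) of the wide pendant blank: a flat plain metal tag 50 mm wide, 60 mm tall, 6 mm thick, standing on edge in one of the three slots of the rack, a small eyelet near its top. Its own x runs along the width, y through the thickness (square to the two like faces), z up. Standing in the rack its centre is 38 mm over the desk, its lower 14 mm are in the slot and its upper 46 mm stand free. Mass 35 to 75 g; grasp it across its width
- rack: fixed pale wooden rack, 76 mm (own x) by 196 mm (own y), 22 mm high, origin at the centre of its underside. Three slots, each 58 mm along x and 8 mm along y, at y = -60, 0 and +60 mm; slot floor 8 mm over the desk. Any blank may stand in any slot, in the middle of its length, with its width along the rack's x
- lens (a point): centre of the front glass of the inspection camera, 190 mm over the desk. The camera is a fixed level grey barrel (38 mm thick at its front ring, about 100 mm long) on a steel post (top 219 mm over the desk) with a round 96 mm foot; it looks along this point's -x; y is sideways, z up
- magnifier_ring (a point): centre of the upright ring of the fixed desk magnifier, an obstacle 155 mm across; its top is 175 mm over the desk, and its stand is behind it (farther from the robot). The nearest head of the floor lamp (about 65 mm across) hangs 100 mm farther out in world x and 45 mm to -y of this point, its lower end 510 mm over the desk, more heads behind it and to +y: obstacles for an arm's wrist, so pass from rack to camera on the robot's side of the magnifier
- caliper_jaw (a joint): opening between the two measuring jaws of the slide caliper, in m (0 = closed); it is set to between 16 and 54 mm
- caliper_beam (a point): on the upper face of the caliper's beam, half-way along it, 8 mm over the desk. The caliper is fixed and lies flat (190 mm long along this point's y, 56 mm along x, 14 mm thick); the fixed jaw is at the +y end and both jaws point to -x; the opening is the clear gap between the inner faces of the jaws
- caliper_slide (a point): on top of the dark slide that carries the caliper's sliding jaw, over the beam, 14 mm over the desk; the jaw itself measures from 30 mm to +y of it
- tub_low: bystander: loose low square tub, 76 x 76 x 41 mm, origin under its centre
- tape_roll: bystander: loose roll of tape lying flat, 96 mm across, 25 mm high, origin under its centre
- bead_pot_0: bystander: loose bead pot, 36 mm across, 33 mm tall, origin under its centre
- bead_pot_3: bystander: loose bead pot, 36 mm across, 33 mm tall, origin under its centre
- glue_tube: bystander: loose glue tube lying flat, 27 x 98 x 19 mm, origin under its centre
Mind the look-alikes: they are no part of the job. Leave any green or yellow look-alike of the part that bears medium_centre alone.

How it is judged:
By the outcome, as a careful person would: the job done as asked, in the order asked, and still so for the second after the job is handed in, while the arm keeps its last pose, push and grip.
It also fails if it takes over 45 s, if anything falls off the work surface, if the arm or the gripper's body presses on something with over 40 N, if the wrist force passes 120 N, or if a joint passes its speed limit or range.

ROBOT

A 7-joint arm with a two-finger parallel gripper is mounted at the origin on a cart in front of the work surface, level with it; the furniture and walls round the work are solid. World frame = base frame: x ahead of the robot, y to its left, z up, the work surface at z = 0. Lengths are in m, angles in rad, forces in N, time in s.
With the tool pointing down it reaches from about 0.4 to 0.85 m from the base axis. Payload 4.5 kg.
Tool frame: the origin (TCP) lies midway between the tips of the shut fingers; the grasp point (between the pads) lies ctrl.tcp_to_grasp behind it (ctrl.tcp_to_grasp is the distance from the TCP to the grasp point, in m); z points along the fingers, y is the line along which they close (so a half turn about z gives the same grasp; the last joint's range is limited). The gripper opens to 88 mm and grips with 3 to 60 N. Pads are 18 mm wide; open, the fingers measure 123 mm over their backs; the gripper's body (75 mm by 187 mm) begins 45 mm behind the grasp point.
Start: joints at [-1.303, 0.689, -0.195, 1.565, 0.157, 0.902, -0.215], TCP at [0.145, 0.608, 0.218] pointing down, gripper open.
Joint ranges: [-3.01, 3.01], [-0.46, 2.08], [-1.47, 1.51], [0.13, 2.56], [-1, 4.14], [0.04, 2.09], [-2.66, 2.66]. Speed limits (rad/s): [2.57, 2.57, 3.14, 3.14, 3.14, 3.14, 3.14].

INTERFACE

Orientations are given as [roll, pitch, yaw] about the fixed x, y, z axes, in that order (R = Rz(yaw) Ry(pitch) Rx(roll)).
In Python, from station import monitor, vision, ticket, ctrl gives the robot as it stands.
- The arm moves only by the shell command python3 -m jog 'ROWS' [OPENING] [FORCE]. ROWS is JSON, a list of rows, each a list of 4 numbers: the shift along the tool's x, y, z in m, then the turn about the tool's z in rad. A call has 1 to 10 rows; each row is the pose to reach, as a shift and turn from the pose commanded when the call began, along the tool's axes at that moment; what a row does not reach only later rows make up. A row lasts 1/10 s, in which the tool goes at most 50 mm and 8.59 degrees, less where a joint would pass 70% of its speed; a pose out of reach is approached as far as the arm can. A call with a gripper value outside its range is refused whole. OPENING is the closure in counts, from 0 (fully open) to 255 (shut), set as the call begins (- or left out, the last holds). The fingers move at their own pace and stop on an object; FORCE is the grip in N (left out, the last holds). Time passes only in rows, so rows that repeat a pose let the fingers close. It gives the time, the measured TCP pose, the force, the opening and the grip force at its end, in the units of the state.
- monitor.get_obs(): the state, without advancing time (a new reading comes with each control period).
- vision.grab_frame(name): name is "scene" or "top"; returns a dict with "img" (400x640x3 uint8, red, green, blue), "intrinsics" (3x3 intrinsics, pixels), "R" (3x3) and "t" (3): a world point X has camera coordinates R X + t. Camera axes: x right, y down, z forward; pixel columns grow to the right and rows downward; lengths in m; the calibration is good to about 2 mm. A picture is of the moment at which its call begins. There is no depth.
- ticket.sign_off(): hands the job in; it is judged then, once.
The state is a dict: "time_s": time; "qpos": joint angles; "qd": joint speeds; "tau": joint torques, N m; "tool_pos": TCP position; "ee_rot": TCP orientation; "wrist_force": force on the tool from outside, world axes, zero at the start; "ft_torque": the same for the moment, N m; "finger_gap": finger opening in m; "gripper_force": force on a finger pad.
Only numpy, scipy, OpenCV 4.12 (cv2) and the standard library are available. Lean on these libraries where they do the work, as an engineer would, in place of code of your own. Each camera call takes 0.05 s, during which the arm holds its last target. There are 200 camera calls.

## Working session

There is one attempt and no reset: what is moved stays moved. The work goes in short steps, Python scripts to look and compute and a shell command to move; the robot and the scene stay as the last step left them, time stands still between calls to the robot, and variables do not carry over. Pictures are saved under pics/ and viewed, at most 10 in all, crops included, and the job is handed in when it is done.

```bash
mkdir -p pics; python3 - <<'E'
from station import monitor, vision, ctrl
import cv2, json, numpy as np
o=monitor.get_obs(); print(o, ctrl.tcp_to_grasp)
for n in("scene","top"):
    f=vision.grab_frame(n); cv2.imwrite(f"pics/{n}0.png",f["img"][:,:,::-1]); np.savez(f"{n}0.npz",**f)
    print(n,f["intrinsics"],f["R"],f["t"], -np.array(f["R"]).T@f["t"])
E
```

```text
{'time_s': 0.0, 'qpos': array([-1.30322607,  0.68999741, -0.19449068,  1.56638247,  0.15730281,
        0.90250165, -0.21508954]), 'qd': array([-0.00051725,  0.00151197,  0.0011949 ,  0.00011127, -0.00195228,
        0.00271137,  0.00053002]), 'tau': array([-7.86244509e-04, -5.27566731e+01, -1.26719546e+00, -1.53433156e+01,
       -5.26569388e-02,  6.45790278e-03,  1.75086702e-04]), 'tool_pos': array([0.14468405, 0.60730567, 0.21669087]), 'ee_rot': array([-3.13970100e+00,  1.55450982e-04,  2.90790589e+00]), 'wrist_force': array([ 0.27238901,  0.08415172, -0.42246326]), 'ft_torque': array([-0.00735834,  0.06234804,  0.00663922]), 'gripper_force': 0.0, 'finger_gap': 0.08842868137372449} 0.0187
scene [[386.37881539   0.         322.53377275]
 [  0.         386.37881539 196.28869353]
 [  0.           0.           1.        ]] [[ 0.60669755 -0.79493137  0.00148416]
 [-0.46114482 -0.35346871 -0.81388287]
 [ 0.64750563  0.49309633 -0.58102709]] [-0.27474334  0.39159286  0.84011695] [-0.19671332 -0.49424485  0.80724919]
top [[374.48805895   0.         320.41151226]
 [  0.         374.48805895 196.8935302 ]
 [  0.           0.           1.        ]] [[-7.44800537e-03 -9.99971830e-01 -9.30784931e-04]
 [-9.91717014e-01  7.50587271e-03 -1.28222568e-01]
 [ 1.28225942e-01 -3.19271212e-05 -9.91744981e-01]] [0.08460803 0.53824796 1.37773396] [0.35775858 0.08060961 1.43545503]
```

View pics/scene0.png

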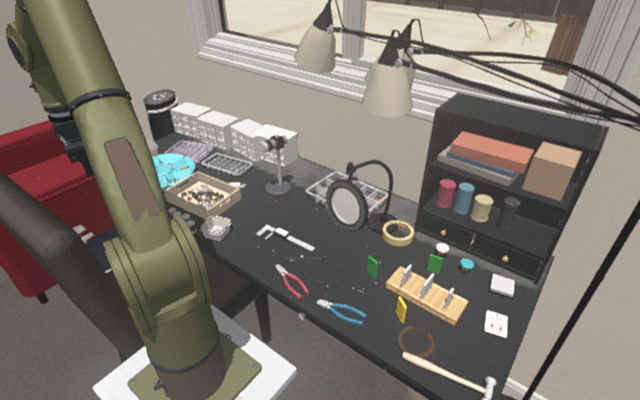

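View pics/top0.png

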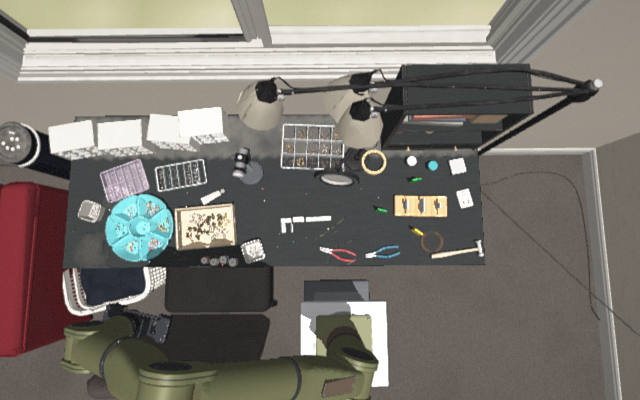

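The overview shows the rack at scene (427,293) / top (420,206), the caliper at scene (285,237) / top (305,222), the inspection camera at top (242,160), and the magnifier at top (338,180). Next I'll zoom in on these.

```bash
cat > h.py <<'E'
import numpy as np, cv2
def load(n): return dict(np.load(n+".npz"))
def ray(f,u,v):
    d=f["R"].T@np.linalg.solve(f["intrinsics"],[u,v,1.]); return -f["R"].T@f["t"],d
def onz(f,u,v,z):
    c,d=ray(f,u,v); return c+d*(z-c[2])/d[2]
def proj(f,X):
    p=f["intrinsics"]@(f["R"]@np.asarray(X,float)+f["t"]); return p[:2]/p[2]
def tri(f,a,g,b):
    c,d=ray(f,*a);e,k=ray(g,*b)
    s=np.linalg.lstsq(np.c_[d,-k],e-c,rcond=None)[0]
    P,Q=c+s[0]*d,e+s[1]*k; return (P+Q)/2,np.linalg.norm(P-Q)
def crop(f,x,y,w,h,s): return cv2.resize(f["img"][y:y+h,x:x+w,::-1],None,fx=s,fy=s,interpolation=cv2.INTER_CUBIC)
E
python3 - <<'E'
from h import *
s,t=load("scene0"),load("top0")
a=np.hstack([crop(s,380,255,100,75,4),crop(s,240,205,100,75,4)])
b=np.hstack([crop(t,375,175,100,75,4),crop(t,260,190,100,75,4)])
cv2.imwrite("pics/z1.png",np.vstack([a,b]))
c=np.hstack([crop(s,240,125,80,75,5),crop(t,210,135,80,75,5)])
cv2.imwrite("pics/z2.png",c)
E
```

```text
(no output)
```

View pics/z1.png

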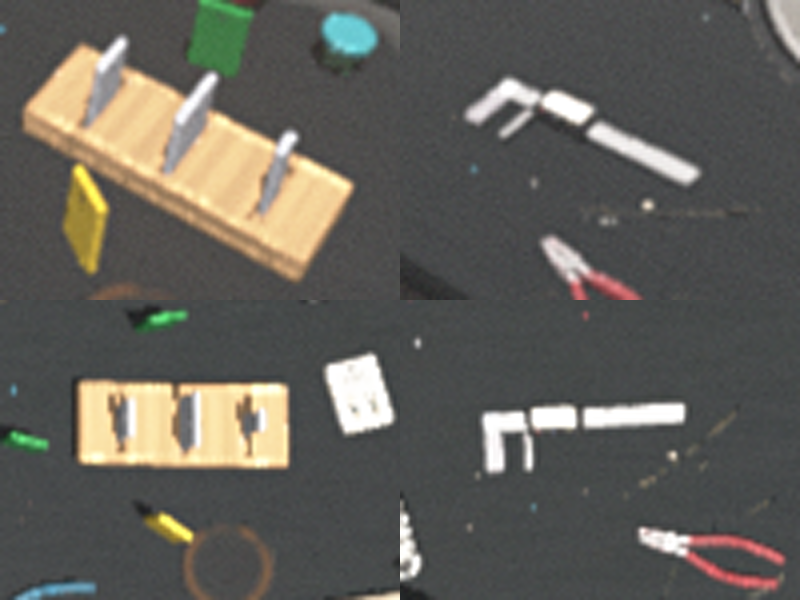

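View pics/z2.png

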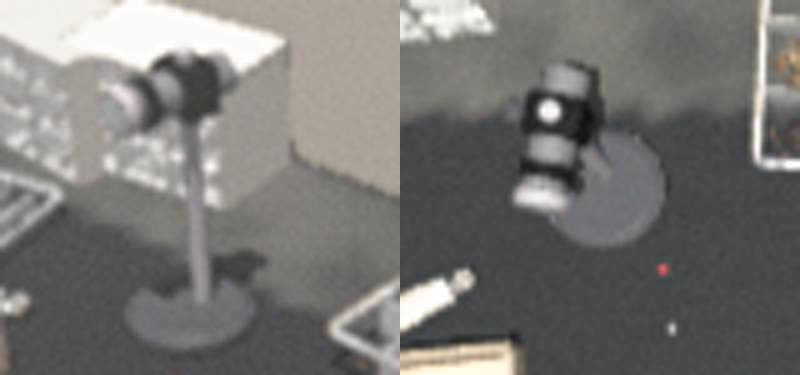

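Three grey blanks stand in the rack: from the left, medium-looking, widest and narrowest. The caliper's jaw faces are at about zoom x 503 and 526, a gap of roughly 22 mm. The camera's front ring is at about scene (263,147) and top (238,174). Now the numbers.

```bash
python3 - <<'E'
from h import *
np.set_printoptions(precision=4,suppress=True)
s,t=load("scene0"),load("top0")
# caliper jaw profile, top view rows between beam and tips
g=t["img"].mean(2)
print("prof cols278-296"); print(g[[225,226,227,228]].mean(0)[278:298].round())
# rack by colour
for n,f,roi in(("top",t,(380,185,80,50)),("scene",s,(375,255,100,75))):
    x,y,w,h=roi; hsv=cv2.cvtColor(f["img"][y:y+h,x:x+w],cv2.COLOR_RGB2HSV)
    m=cv2.inRange(hsv,(8,70,120),(22,255,255)); m=cv2.morphologyEx(m,cv2.MORPH_CLOSE,np.ones((9,9)))
    c=max(cv2.findContours(m,0,1)[0],key=cv2.contourArea); r=cv2.boxPoints(cv2.minAreaRect(c))+[x,y]
    if n=="top":
        P=np.array([onz(f,*p,.022) for p in r]); C=P.mean(0); e=np.diff(np.r_[P,P[:1]],axis=0)
        print("rack",C,"sides",np.linalg.norm(e,axis=1),"ang",np.degrees(np.arctan2(e[:,1],e[:,0])))
        L=max(e,key=np.linalg.norm); L=L[:2]/np.linalg.norm(L[:2]); L*=np.sign(L[1])
    else: print("scene corners",r)
yaw=np.arctan2(-L[0],L[1]); X=np.array([L[1],-L[0]]); print("rack yaw deg",np.degrees(yaw))
for sy in(.06,0,-.06):
  b=C[:2]+sy*L
  print("slot",sy,b,"scene top centre",proj(s,[*b,.068]),"top",proj(t,[*b,.068]))
  for w in(.02,.035,.05): print("  w",w,[proj(s,[*(b+k*X*w/2),.068]).round(1) for k in(-1,1)])
# lens
A=(240+118/5,125+108/5);B=(210+140/5,135+200/5)
print("lens~",tri(s,A,t,B), [onz(t,210+(u-400)/5,135+v/5,.19) for u,v in((540,205),(573,70))], onz(s,*A,.19))
print("foot",onz(t,210+(603-400)/5,135+190/5,.0))
E
```

```text
prof cols278-296
[ 74.  71.  87. 174. 251. 247. 246. 204.  90.  68.  71.  71.  92. 179.
 236. 103.  67.  71.  73.  72.]
rack [ 0.5049 -0.2989  0.022 ] sides [0.2017 0.0802 0.2003 0.0801] ang [-90.4339 177.0922  89.5691  -1.8698]
scene corners [[372.6517 306.9115]
 [395.5363 262.4884]
 [468.5769 300.1154]
 [445.6923 344.5385]]
rack yaw deg -0.43391277841748893
slot 0.06 [ 0.5053 -0.2389] scene top centre [407.3898 268.0776] top [407.4628 204.1396]
  w 0.02 [array([405.6, 270.3]), array([409.2, 265.9])]
  w 0.035 [array([404.2, 272. ]), array([410.5, 264.3])]
  w 0.05 [array([402.8, 273.7]), array([411.8, 262.6])]
slot 0 [ 0.5049 -0.2989] scene top centre [428.6696 278.7089] top [423.8072 204.14  ]
  w 0.02 [array([426.9, 281.1]), array([430.4, 276.4])]
  w 0.035 [array([425.6, 282.9]), array([431.6, 274.6])]
  w 0.05 [array([424.3, 284.7]), array([432.9, 272.9])]
slot -0.06 [ 0.5044 -0.3589] scene top centre [451.2876 290.0087] top [440.1529 204.1403]
  w 0.02 [array([449.7, 292.5]), array([452.9, 287.5])]
  w 0.035 [array([448.4, 294.4]), array([454.1, 285.7])]
  w 0.05 [array([447.2, 296.4]), array([455.3, 283.9])]
lens~ (array([0.5955, 0.3576, 0.1923]), np.float64(0.0012246274779786855)) [array([0.5921, 0.3585, 0.19  ]), array([0.6854, 0.3379, 0.19  ])] [0.5989 0.3603 0.19  ]
foot [0.6393 0.352  0.    ]
```

Findings:
- **Caliper:** the half-level edges give a gap of 5.4 px, about 20.5 mm, so the narrow blank is wanted.
- **Rack:** the blanks' top corners match medium at +y, wide in the middle, and narrow at -y, around (0.504,-0.359).

I'll set off on the robot's side of the magnifier.

```bash
cat > go.py <<'E'
# usage: go.py x y z yaw -> shift/turn from the measured pose, in tool axes
import sys; from h import *; from station import monitor
from scipy.spatial.transform import Rotation as R
o=monitor.get_obs(); r=R.from_euler('xyz',o["ee_rot"]); a=list(map(float,sys.argv[1:]))
d=r.inv().apply(np.array(a[:3])-o["tool_pos"]); w=(o["ee_rot"][2]-a[3]+np.pi/2)%np.pi-np.pi/2
print("t",round(o["time_s"],2),"pos",o["tool_pos"].round(4),"rpy",o["ee_rot"].round(3),"q",o["qpos"].round(2),"F",o["wrist_force"].round(1),"-> shift",d.round(4),"turn",round(w,3))
E
python3 -m jog '[[-0.36,-0.41,-0.03,1.345],[-0.36,-0.41,-0.03,1.345],[-0.36,-0.41,-0.03,1.345],[-0.36,-0.41,-0.03,1.345],[-0.36,-0.41,-0.03,1.345],[-0.36,-0.41,-0.03,1.345],[-0.36,-0.41,-0.03,1.345],[-0.36,-0.41,-0.03,1.345],[-0.36,-0.41,-0.03,1.345],[-0.36,-0.41,-0.03,1.345]]' 110 20
python3 go.py 0.504 -0.359 0.15 1.563
```

```text
time_s: 1.1
tool_pos: [0.3787, 0.165, 0.245]
ee_rot: [3.142, 0.0, 1.56]
wrist_force: [0.4, 1.2, -0.4]
finger_gap: 0.05
gripper_force: 0.0
t 1.1 pos [0.3787 0.165  0.245 ] rpy [3.142 0.    1.56 ] q [-0.63  0.38  0.16  2.14 -0.1   0.63 -0.42] F [ 0.4  1.2 -0.4] -> shift [-0.5226  0.1308  0.0951] turn -0.003
```

```bash
python3 -m jog '[[-0.52,0.13,0.05,0],[-0.52,0.13,0.05,0],[-0.52,0.13,0.05,0],[-0.52,0.13,0.05,0],[-0.52,0.13,0.05,0],[-0.52,0.13,0.05,0],[-0.52,0.13,0.05,0],[-0.52,0.13,0.05,0],[-0.52,0.13,0.05,0],[-0.52,0.13,0.05,0]]'
python3 go.py 0.504 -0.359 0.13 1.563
```

```text
time_s: 2.1
tool_pos: [0.4951, -0.319, 0.198]
ee_rot: [-3.141, -0.001, 1.563]
wrist_force: [1.7, -0.1, 0.1]
finger_gap: 0.0496
gripper_force: 0.0
t 2.1 pos [ 0.4951 -0.319   0.198 ] rpy [-3.141e+00 -1.000e-03  1.563e+00] q [ 0.44  0.66  0.09  1.71 -0.08  0.77  0.56] F [ 1.7 -0.1  0.1] -> shift [-0.04    0.0092  0.0679] turn -0.0
```

```bash
python3 -m jog '[[-0.04,0.009,0.068,0],[-0.04,0.009,0.068,0],[-0.04,0.009,0.068,0],[-0.04,0.009,0.068,0],[-0.04,0.009,0.068,0]]'
python3 go.py 0.504 -0.359 0.031 1.563
python3 - <<'E'
from h import *; from station import vision
f={n:vision.grab_frame(n) for n in("scene","top")}
for n in f: np.savez(n+"1.npz",**f[n])
a=crop(f["scene"],395,235,90,90,4);b=crop(f["top"],375,165,90,90,4)
cv2.imwrite("pics/z3.png",np.hstack([a,b]))
E
```

```text
time_s: 2.6
tool_pos: [0.5049, -0.356, 0.132]
ee_rot: [3.14, -0.0, 1.565]
wrist_force: [-0.6, 0.6, 0.2]
finger_gap: 0.05
gripper_force: 0.0
t 2.6 pos [ 0.5049 -0.356   0.132 ] rpy [ 3.14  -0.     1.565] q [ 0.5   0.79  0.07  1.68 -0.08  0.68  0.61] F [-0.6  0.6  0.2] -> shift [-0.003  -0.0011  0.101 ] turn 0.002
```

View pics/z3.png

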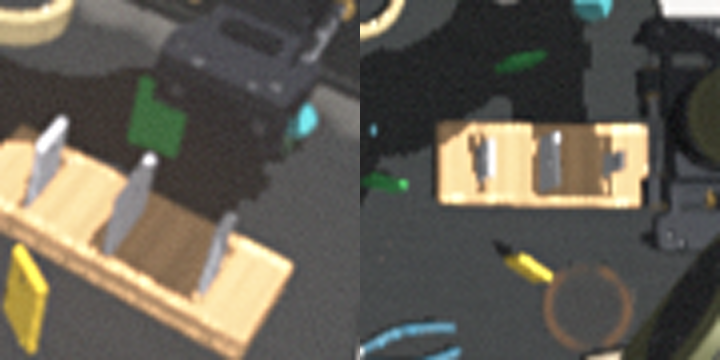

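The close view confirms the narrow blank at scene (453,288), with the fingers above it and clear of the green tag at about (435,262). Next I descend and grip.

```bash
python3 -m jog '[[-0.003,-0.001,0.04,0],[-0.003,-0.001,0.07,0],[-0.003,-0.001,0.09,0],[-0.003,-0.001,0.10,0],[-0.003,-0.001,0.10,0],[-0.003,-0.001,0.10,0]]'
python3 -m jog '[[0,0,0,0],[0,0,0,0],[0,0,0,0],[0,0,0,0],[0,0,0,0],[0,0,0,0],[0,0,0,0],[0,0,0,0]]' 255 25
python3 go.py 0.504 -0.359 0.031 1.563
```

```text
time_s: 3.3
tool_pos: [0.5038, -0.3604, 0.0318]
ee_rot: [3.14, 0.001, 1.563]
wrist_force: [0.2, -0.7, 0.6]
finger_gap: 0.05
gripper_force: 0.0
time_s: 4.1
tool_pos: [0.503, -0.3604, 0.0308]
ee_rot: [3.141, 0.0, 1.563]
wrist_force: [-0.9, -0.3, 4.5]
finger_gap: 0.0197
gripper_force: 25.0
t 4.1 pos [ 0.503  -0.3604  0.0308] rpy [3.141 0.    1.563] q [ 0.52  0.94  0.05  1.71 -0.09  0.49  0.62] F [-0.9 -0.3  4.5] -> shift [ 0.0014  0.0009 -0.0002] turn -0.0
```

Gap is 19.7 mm, which confirms the narrow blank. Its centre is 7 mm above the TCP. Next: lift straight up, then go back on the robot's side.

```bash
python3 -m jog '[[0,0,-0.02,0],[0,0,-0.06,0],[0,0,-0.11,0],[0,0,-0.16,0],[0,0,-0.19,0],[0,0,-0.19,0]]'
python3 -m jog '[[0.05,-0.015,0,0],[0.10,-0.03,0,0],[0.15,-0.045,0,0],[0.20,-0.06,0,0],[0.25,-0.075,0,0],[0.30,-0.09,0,0],[0.35,-0.10,0,0],[0.40,-0.11,0,0],[0.45,-0.11,0,0],[0.50,-0.11,0,0]]'
python3 go.py 0.42 0.36 0.22 2.95
python3 - <<'E'
from h import *
t=load("top0")
# lens front/barrel: 8x view with ROI for manual edge reading
im=crop(t,225,140,40,50,12); im=cv2.convertScaleAbs(im,alpha=1.0)
for i in range(0,40,5): cv2.putText(im,str(225+i),(i*12,10),0,.35,(0,255,255)); cv2.line(im,(i*12+6,12),(i*12+6,18),(0,255,255),1)
for i in range(0,50,5): cv2.putText(im,str(140+i),(0,i*12+10),0,.35,(0,255,255))
s=load("scene0"); k=crop(s,255,130,25,50,12)
for i in range(0,25,5): cv2.putText(k,str(255+i),(i*12,10),0,.35,(0,0,255))
for i in range(0,50,5): cv2.putText(k,str(130+i),(0,i*12+10),0,.35,(0,0,255))
cv2.imwrite("pics/z4.png",np.hstack([im,k]))
E
```

```text
time_s: 4.7
tool_pos: [0.5052, -0.362, 0.2251]
ee_rot: [3.134, 0.005, 1.563]
wrist_force: [-0.3, -0.1, -0.3]
finger_gap: 0.0195
gripper_force: 25.0
time_s: 5.7
tool_pos: [0.3951, 0.1272, 0.2196]
ee_rot: [-3.139, 0.001, 1.563]
wrist_force: [0.3, 0.2, -0.2]
finger_gap: 0.0197
gripper_force: 25.0
t 5.7 pos [0.3951 0.1272 0.2196] rpy [-3.139e+00  1.000e-03  1.563e+00] q [-0.53  0.43  0.15  2.17 -0.12  0.55 -0.3 ] F [ 0.3  0.2 -0.2] -> shift [ 0.233   0.023  -0.0008] turn -1.387
```

View pics/z4.png

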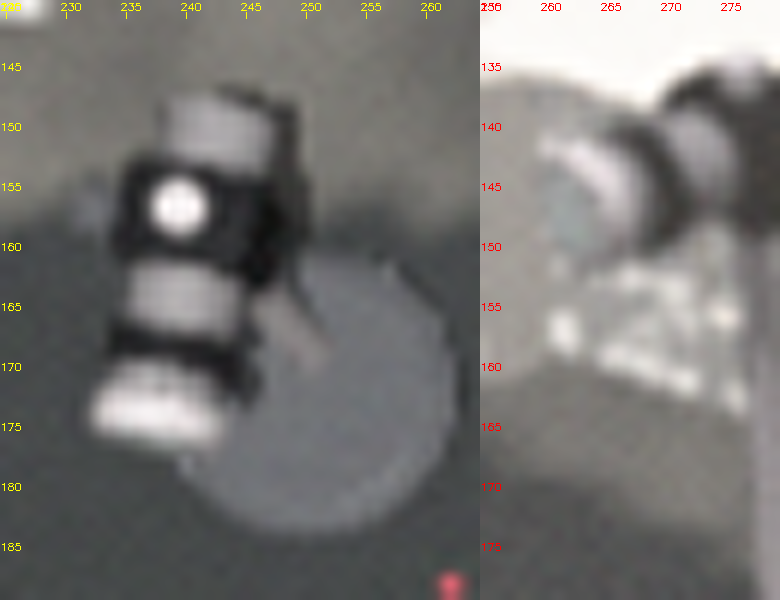

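In the 12× view of the camera, the barrel's mid-points run (216,130), (186,295), (156,415) and the front edge lies at about (154,440). In the scene view the glass centre is near pixel (262,147). Next: lens position and direction.

```bash
python3 - <<'E'
from h import *
np.set_printoptions(precision=4,suppress=True)
s,t=load("scene0"),load("top0")
px=lambda u,v:(225+u/12-.5,140+v/12-.5)
A=[onz(t,*px(u,v),.19) for u,v in((216,130),(186,295),(156,415))]
print("axis",np.array(A))
for i,j in((0,2),(0,1)): d=A[i]-A[j]; print(np.degrees(np.arctan2(d[1],d[0])))
E1,E2=onz(t,*px(92,430),.171),onz(t,*px(215,450),.171); d=E2-E1; print("front edge normal",np.degrees(np.arctan2(d[1],d[0]))+90)
print("bandedge ",[np.degrees(np.arctan2(*(onz(t,*px(*b),.2)-onz(t,*px(*a),.2))[[1,0]]))+90 for a,b in(((130,262),(242,283)),((165,95),(275,115)))])
L=onz(t,*px(153,428),.19); S=onz(s,262.2,147.4,.19); print("lens top",L,"scene",S,"tri",tri(s,(262.2,147.4),t,px(153,428)))
for yaw in(-8,-11,-14):
    c,n=np.cos(np.radians(yaw)),np.sin(np.radians(yaw)); Y=np.array([-n,c,0])
    P=[L+.019*(np.cos(a)*Y+np.sin(a)*np.array([0,0,1])) for a in(0,np.pi/2,np.pi,-np.pi/2)]
    print(yaw,"scene",[proj(s,p).round(1) for p in P],"top",[proj(t,p).round(1) for p in P])
E
```

```text
axis [[0.6808 0.345  0.19  ]
 [0.6331 0.3525 0.19  ]
 [0.5987 0.3603 0.19  ]]
-10.564054287297393
-9.001087124257868
front edge normal -9.7683919054831
bandedge  [np.float64(-11.213427268015295), np.float64(-10.949647705482477)]
lens top [0.5949 0.3611 0.19  ] scene [0.592 0.36  0.19 ] tri (array([0.5947, 0.362 , 0.1882]), np.float64(0.0014803360994399596))
-8 scene [array([259.2, 145.1]), array([262.1, 141.9]), array([266.1, 148.9]), array([263.1, 152. ])] top [array([231.7, 174.4]), array([236. , 174.1]), array([242.8, 175.9]), array([238.5, 176.2])]
-11 scene [array([259.4, 145. ]), array([262.1, 141.9]), array([265.9, 149. ]), array([263.1, 152. ])] top [array([231.8, 174.2]), array([236. , 174.1]), array([242.7, 176.2]), array([238.5, 176.2])]
-14 scene [array([259.7, 144.9]), array([262.1, 141.9]), array([265.6, 149.1]), array([263.1, 152. ])] top [array([231.8, 173.9]), array([236. , 174.1]), array([242.7, 176.5]), array([238.5, 176.2])]
```

```bash
python3 -m jog '[[0.05,0,0,-0.15],[0.10,0,0,-0.3],[0.15,0,0,-0.45],[0.19,0,0,-0.6],[0.22,0,0,-0.75],[0.23,0,0,-0.9],[0.23,0,0,-1.05],[0.23,0,0,-1.2],[0.23,0,0,-1.35],[0.23,0,0,-1.4]]'
python3 -m jog '[[0,0,0,0],[0,0,0,0],[0,0,0,0]]'
python3 go.py 0.476 0.382 0.183 2.962
```

```text
time_s: 6.7
tool_pos: [0.3978, 0.3549, 0.2189]
ee_rot: [-3.139, -0.002, 2.967]
wrist_force: [0.3, 0.0, -1.1]
finger_gap: 0.0199
gripper_force: 25.0
time_s: 7.0
tool_pos: [0.3984, 0.3555, 0.22]
ee_rot: [-3.141, -0.001, 2.962]
wrist_force: [0.4, 0.2, 0.1]
finger_gap: 0.0196
gripper_force: 25.0
t 7.0 pos [0.3984 0.3555 0.22  ] rpy [-3.141e+00 -1.000e-03  2.962e+00] q [-0.66  0.57 -0.24  1.83  0.19  0.76  0.39] F [0.4 0.2 0.1] -> shift [-0.0716  0.04    0.0369] turn -0.0
```

```bash
python3 -m jog '[[-0.02,0.02,0.02,0],[-0.04,0.04,0.035,0],[-0.06,0.04,0.037,0],[-0.07,0.04,0.037,0],[-0.072,0.04,0.037,0],[-0.072,0.04,0.037,0],[-0.072,0.04,0.037,0],[-0.072,0.04,0.037,0]]'
python3 go.py 0.476 0.382 0.183 2.962
python3 - <<'E'
from h import *; from station import vision
f={n:vision.grab_frame(n) for n in("scene","top")}
for n in f: np.savez(n+"2.npz",**f[n])
a=crop(f["scene"],200,110,90,90,4);b=crop(f["top"],195,130,90,90,4)
cv2.imwrite("pics/z5.png",np.hstack([a,b]))
for n in f: print(n,[proj(f[n],[.476,.382,z]).round(1) for z in(.16,.19,.22)])
E
```

```text
time_s: 7.8
tool_pos: [0.4758, 0.3826, 0.184]
ee_rot: [3.141, -0.0, 2.964]
wrist_force: [0.0, -0.3, 0.6]
finger_gap: 0.0192
gripper_force: 25.0
t 7.8 pos [0.4758 0.3826 0.184 ] rpy [ 3.141 -0.     2.964] q [-0.62  0.71 -0.23  1.65  0.21  0.81  0.45] F [ 0.  -0.3  0.6] -> shift [-0.0004 -0.0006  0.001 ] turn 0.002
scene [array([232.6, 167.3]), array([231.4, 159.2]), array([230.1, 150.9])]
top [array([232.3, 211.1]), array([230.2, 210.3]), array([228. , 209.4])]
```

View pics/z5.png

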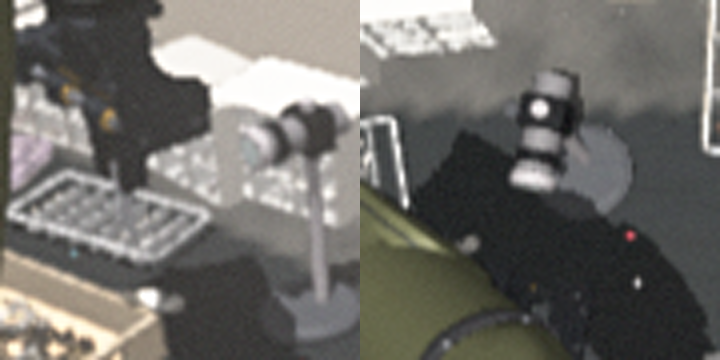

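The blank hangs upright at scene (231,154–166), in line with the predicted points. Nothing has slipped and the camera is untouched. I'll trim 1 mm, let it settle and hand in.

```bash
python3 -m jog '[[0,0,0.001,0],[0,0,0.001,0],[0,0,0.001,0],[0,0,0.001,0],[0,0,0.001,0],[0,0,0.001,0],[0,0,0.001,0],[0,0,0.001,0]]'
python3 go.py 0.476 0.382 0.183 2.962
python3 -c "from station import ticket; print(ticket.sign_off())"
```

```text
time_s: 8.7
tool_pos: [0.4767, 0.3823, 0.1825]
ee_rot: [3.141, -0.0, 2.963]
wrist_force: [0.6, -0.3, -0.4]
finger_gap: 0.0194
gripper_force: 25.0
t 8.7 pos [0.4767 0.3823 0.1825] rpy [ 3.141 -0.     2.963] q [-0.62  0.71 -0.23  1.64  0.21  0.81  0.45] F [ 0.6 -0.3 -0.4] -> shift [ 0.0007 -0.0004 -0.0005] turn 0.001
the job is handed in; nothing more can be done
None
```

I took the narrow 20 mm blank (the caliper is open about 20.5 mm) and handed the job in at 8.7 s with it held still, upright and face-on to the camera, 12 cm from the glass and level with the lens to within a few mm by my measurements.

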